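Clear the load slab and lay a pinwheel layer of cartons

TASK

Get the white pallet slab ready for dispatch. First clear the loose hardware off it, every steel nut into the blue bin and every red magnet block into the yellow bin, and only then lay the four brown cartons on it in the painted pinwheel, one carton flat, tape side up and squarely inside each blue outline. Leave the other things on the bench where they are.

Things in the scene. Friction and masses are not known exactly. Their poses are not given: they have to be found in the camera images.
- slab: Square white-faced pallet slab, 230 x 230 x 20 mm, fixed to the bench; origin at the centre of its underside, z up, x and y along its edges. Its top (20 mm above the bench) carries four painted blue outlines, 126 x 54 mm each, in a pinwheel round a free square middle of 72 x 72 mm.
- slot0 (a point): Centre of painted outline 0, on the slab's top, at (-27, -63) mm in the slab's x, y; the outline's long side runs along the slab's x axis.
- slot1 (a point): Centre of painted outline 1, on the slab's top, at (63, -27) mm in the slab's x, y; the outline's long side runs along the slab's y axis.
- slot2 (a point): Centre of painted outline 2, on the slab's top, at (27, 63) mm in the slab's x, y; the outline's long side runs along the slab's x axis.
- slot3 (a point): Centre of painted outline 3, on the slab's top, at (-63, 27) mm in the slab's x, y; the outline's long side runs along the slab's y axis.
- carton0: Small brown closed carton (rigid, 0.18 to 0.35 kg), 120 (its x) x 48 (its y) x 45 (its z) mm, pale tape along its top, a red label on each long side; starts upright on the bench. Origin at the centre of its underside. All four are alike and any may go in any outline, either way round. Gripped across its 48 mm width about 16 mm off its middle, towards the slab's middle, the inner finger comes down in the free middle square, clear of the neighbouring cartons.
- carton1: Small brown closed carton (rigid, 0.18 to 0.35 kg), 120 (its x) x 48 (its y) x 45 (its z) mm, pale tape along its top, a red label on each long side; starts upright on the bench. Origin at the centre of its underside. All four are alike and any may go in any outline, either way round. Gripped across its 48 mm width about 16 mm off its middle, towards the slab's middle, the inner finger comes down in the free middle square, clear of the neighbouring cartons.
- carton2: Small brown closed carton (rigid, 0.18 to 0.35 kg), 120 (its x) x 48 (its y) x 45 (its z) mm, pale tape along its top, a red label on each long side; starts upright on the bench. Origin at the centre of its underside. All four are alike and any may go in any outline, either way round. Gripped across its 48 mm width about 16 mm off its middle, towards the slab's middle, the inner finger comes down in the free middle square, clear of the neighbouring cartons.
- carton3: Small brown closed carton (rigid, 0.18 to 0.35 kg), 120 (its x) x 48 (its y) x 45 (its z) mm, pale tape along its top, a red label on each long side; starts upright on the bench. Origin at the centre of its underside. All four are alike and any may go in any outline, either way round. Gripped across its 48 mm width about 16 mm off its middle, towards the slab's middle, the inner finger comes down in the free middle square, clear of the neighbouring cartons.
- nut0: Large bare-steel hex nut, 36 mm across flats, 18 mm high, 0.11 kg, dark bore, lying flat; the flats are gripped along its x axis or at 60 degrees to either side of it. Origin at the centre of its underside. May be absent (None). Starts on the slab.
- nut1: Large bare-steel hex nut, 36 mm across flats, 18 mm high, 0.11 kg, dark bore, lying flat; the flats are gripped along its x axis or at 60 degrees to either side of it. Origin at the centre of its underside. May be absent (None). Starts on the slab.
- nut2: Large bare-steel hex nut, 36 mm across flats, 18 mm high, 0.11 kg, dark bore, lying flat; the flats are gripped along its x axis or at 60 degrees to either side of it. Origin at the centre of its underside. May be absent (None). Starts on the slab.
- magnet0: Small red welding magnet block (not magnetic here), 56 (its x) x 30 (its y) x 16 (its z) mm, 0.12 kg, with a steel line round its edge, lying flat. Origin at the centre of its underside. May be absent (None). Starts on the slab.
- magnet1: Small red welding magnet block (not magnetic here), 56 (its x) x 30 (its y) x 16 (its z) mm, 0.12 kg, with a steel line round its edge, lying flat. Origin at the centre of its underside. May be absent (None). Starts on the slab.
- nut_bin: Blue open bin for the nuts, 110 (its x) x 150 (its y) x 50 mm high, walls and floor about 4 to 5 mm, fixed; origin at the centre of its underside. It stands left or right of the slab.
- magnet_bin: Yellow open bin for the magnets, 110 (its x) x 150 (its y) x 50 mm high, walls and floor about 4 to 5 mm, fixed; origin at the centre of its underside. It stands left or right of the slab.
- screwdriver: Bystander, to be left where it is: screwdriver with a red handle, lying across in front of the robot.
- hammer: Bystander, to be left where it is: hammer lying far to the right.
- spray_can: Bystander, to be left where it is: green spray can, 60 mm across and 170 mm high, standing far to the left.
- tape_roll: Bystander, to be left where it is: grey roll of tape, 70 mm across, 30 mm high, beyond the slab.
- jar_lid: Bystander, to be left where it is: brass jar lid, 68 mm across, 12 mm high, beyond the slab.
- mug: Bystander, to be left where it is: white mug, 80 mm across, 90 mm high, far to the left.
- chain_hexagon: Bystander, to be left where it is: hexagon of welded roller chain, 155 mm across, 18 mm high, lying far to the right.

How it is judged:
On the way:
1. all the nuts lie in the blue bin and all the magnets in the yellow bin, with no carton on the slab yet (x of nut0 in the frame of nut_bin between -0.051 and 0.051 m and y of nut0 in the frame of nut_bin between -0.071 and 0.071 m and z of nut0 in the frame of nut_bin between -0.005 and 0.045 m and linear speed of each of nut0, nut1, nut2, magnet0, magnet1 below 0.03 m/s and x of nut1 in the frame of nut_bin between -0.051 and 0.051 m and y of nut1 in the frame of nut_bin between -0.071 and 0.071 m and z of nut1 in the frame of nut_bin between -0.005 and 0.045 m and x of nut2 in the frame of nut_bin between -0.051 and 0.051 m and y of nut2 in the frame of nut_bin between -0.071 and 0.071 m and z of nut2 in the frame of nut_bin between -0.005 and 0.045 m and x of magnet0 in the frame of magnet_bin between -0.051 and 0.051 m and y of magnet0 in the frame of magnet_bin between -0.071 and 0.071 m and z of magnet0 in the frame of magnet_bin between -0.005 and 0.045 m and x of magnet1 in the frame of magnet_bin between -0.051 and 0.051 m and y of magnet1 in the frame of magnet_bin between -0.071 and 0.071 m and z of magnet1 in the frame of magnet_bin between -0.005 and 0.045 m and horizontal distance between each of carton0, carton1, carton2, carton3 and slab above 0.11 m), for 0.2 s.
At the end, for the whole second after the job is handed in: All nuts in the blue bin and all magnets in the yellow bin, below the rim; in each outline one carton flat on the slab, tape up, its centre within 12 mm of the outline's and its length within 0.13 rad of it; all at rest (x of nut0 in the frame of nut_bin between -0.051 and 0.051 m and y of nut0 in the frame of nut_bin between -0.071 and 0.071 m and z of nut0 in the frame of nut_bin between -0.005 and 0.045 m and linear speed of each of nut0, nut1, nut2, magnet0, magnet1 below 0.03 m/s and x of nut1 in the frame of nut_bin between -0.051 and 0.051 m and y of nut1 in the frame of nut_bin between -0.071 and 0.071 m and z of nut1 in the frame of nut_bin between -0.005 and 0.045 m and x of nut2 in the frame of nut_bin between -0.051 and 0.051 m and y of nut2 in the frame of nut_bin between -0.071 and 0.071 m and z of nut2 in the frame of nut_bin between -0.005 and 0.045 m and x of magnet0 in the frame of magnet_bin between -0.051 and 0.051 m and y of magnet0 in the frame of magnet_bin between -0.071 and 0.071 m and z of magnet0 in the frame of magnet_bin between -0.005 and 0.045 m and x of magnet1 in the frame of magnet_bin between -0.051 and 0.051 m and y of magnet1 in the frame of magnet_bin between -0.071 and 0.071 m and z of magnet1 in the frame of magnet_bin between -0.005 and 0.045 m and ((horizontal distance between carton0 and slot0 below 0.012 m and angle between the x axis of carton0 and the x axis of slab, either way round below 0.13 rad and angle between carton0's own z axis and vertical below 0.12 rad and z of carton0 in the frame of slab between 0.014 and 0.026 m and linear speed of carton0 below 0.02 m/s) or (horizontal distance between carton1 and slot0 below 0.012 m and angle between the x axis of carton1 and the x axis of slab, either way round below 0.13 rad and angle between carton1's own z axis and vertical below 0.12 rad and z of carton1 in the frame of slab between 0.014 and 0.026 m and linear speed of carton1 below 0.02 m/s) or (horizontal distance between carton2 and slot0 below 0.012 m and angle between the x axis of carton2 and the x axis of slab, either way round below 0.13 rad and angle between carton2's own z axis and vertical below 0.12 rad and z of carton2 in the frame of slab between 0.014 and 0.026 m and linear speed of carton2 below 0.02 m/s) or (horizontal distance between carton3 and slot0 below 0.012 m and angle between the x axis of carton3 and the x axis of slab, either way round below 0.13 rad and angle between carton3's own z axis and vertical below 0.12 rad and z of carton3 in the frame of slab between 0.014 and 0.026 m and linear speed of carton3 below 0.02 m/s)) and ((horizontal distance between carton0 and slot1 below 0.012 m and angle between the x axis of carton0 and the y axis of slab, either way round below 0.13 rad and angle between carton0's own z axis and vertical below 0.12 rad and z of carton0 in the frame of slab between 0.014 and 0.026 m and linear speed of carton0 below 0.02 m/s) or (horizontal distance between carton1 and slot1 below 0.012 m and angle between the x axis of carton1 and the y axis of slab, either way round below 0.13 rad and angle between carton1's own z axis and vertical below 0.12 rad and z of carton1 in the frame of slab between 0.014 and 0.026 m and linear speed of carton1 below 0.02 m/s) or (horizontal distance between carton2 and slot1 below 0.012 m and angle between the x axis of carton2 and the y axis of slab, either way round below 0.13 rad and angle between carton2's own z axis and vertical below 0.12 rad and z of carton2 in the frame of slab between 0.014 and 0.026 m and linear speed of carton2 below 0.02 m/s) or (horizontal distance between carton3 and slot1 below 0.012 m and angle between the x axis of carton3 and the y axis of slab, either way round below 0.13 rad and angle between carton3's own z axis and vertical below 0.12 rad and z of carton3 in the frame of slab between 0.014 and 0.026 m and linear speed of carton3 below 0.02 m/s)) and ((horizontal distance between carton0 and slot2 below 0.012 m and angle between the x axis of carton0 and the x axis of slab, either way round below 0.13 rad and angle between carton0's own z axis and vertical below 0.12 rad and z of carton0 in the frame of slab between 0.014 and 0.026 m and linear speed of carton0 below 0.02 m/s) or (horizontal distance between carton1 and slot2 below 0.012 m and angle between the x axis of carton1 and the x axis of slab, either way round below 0.13 rad and angle between carton1's own z axis and vertical below 0.12 rad and z of carton1 in the frame of slab between 0.014 and 0.026 m and linear speed of carton1 below 0.02 m/s) or (horizontal distance between carton2 and slot2 below 0.012 m and angle between the x axis of carton2 and the x axis of slab, either way round below 0.13 rad and angle between carton2's own z axis and vertical below 0.12 rad and z of carton2 in the frame of slab between 0.014 and 0.026 m and linear speed of carton2 below 0.02 m/s) or (horizontal distance between carton3 and slot2 below 0.012 m and angle between the x axis of carton3 and the x axis of slab, either way round below 0.13 rad and angle between carton3's own z axis and vertical below 0.12 rad and z of carton3 in the frame of slab between 0.014 and 0.026 m and linear speed of carton3 below 0.02 m/s)) and ((horizontal distance between carton0 and slot3 below 0.012 m and angle between the x axis of carton0 and the y axis of slab, either way round below 0.13 rad and angle between carton0's own z axis and vertical below 0.12 rad and z of carton0 in the frame of slab between 0.014 and 0.026 m and linear speed of carton0 below 0.02 m/s) or (horizontal distance between carton1 and slot3 below 0.012 m and angle between the x axis of carton1 and the y axis of slab, either way round below 0.13 rad and angle between carton1's own z axis and vertical below 0.12 rad and z of carton1 in the frame of slab between 0.014 and 0.026 m and linear speed of carton1 below 0.02 m/s) or (horizontal distance between carton2 and slot3 below 0.012 m and angle between the x axis of carton2 and the y axis of slab, either way round below 0.13 rad and angle between carton2's own z axis and vertical below 0.12 rad and z of carton2 in the frame of slab between 0.014 and 0.026 m and linear speed of carton2 below 0.02 m/s) or (horizontal distance between carton3 and slot3 below 0.012 m and angle between the x axis of carton3 and the y axis of slab, either way round below 0.13 rad and angle between carton3's own z axis and vertical below 0.12 rad and z of carton3 in the frame of slab between 0.014 and 0.026 m and linear speed of carton3 below 0.02 m/s))); the robot touches nothing.
It fails at once if a bystander is moved by more than 40 mm (distance of any of screwdriver, hammer, spray_can, tape_roll, jar_lid, mug, chain_hexagon from where it was at the start of the episode above 0.04 m).
Of nut0, nut1, nut2, magnet0, magnet1 only 3 to 5 are there at a start; the rules pass over those that are not, and their reading is None.
At some moment in a run one of carton0, carton1, carton2, carton3, nut0, nut1, nut2, magnet0, magnet1 may be knocked a few centimetres aside while the robot is not near it.
It also fails if it takes over 208 s, if anything falls off the work surface, if the arm or the gripper's body presses on something with over 40 N, if the wrist force passes 120 N, or if a joint passes its speed limit or range.

ROBOT

A 6-joint arm with a two-finger parallel gripper is mounted at the origin on the work surface. World frame = base frame: x ahead of the robot, y to its left, z up, the work surface at z = 0. Lengths are in m, angles in rad, forces in N, time in s.
With the tool pointing down it reaches from about 0.3 to 0.775 m from the base axis. Payload 14.6 kg.
Tool frame: the origin (TCP) lies at the very end of the fingers, on their centre line; the grasp point (between the pads) lies 19 mm behind it; z points along the fingers, y is the line along which they close (so a half turn about z gives the same grasp; the last joint's range is limited). The gripper opens to 94 mm and grips with 3 to 60 N. Pads are 16 mm wide; open, the fingers measure 119 mm over their backs; the gripper's body (75 mm by 177 mm) begins 78 mm behind the grasp point.
Start: joints at [-1.329, 0.3, 1.521, -0, 1.321, -0.067], TCP at [0.167, -0.524, 0.205] pointing down, gripper open.
Joint ranges: [-3.03, 3.03], [-0.79, 2.21], [0.23, 2.52], [-1.04, 4.18], [0, 3.07], [-2.55, 2.55]. Speed limits (rad/s): [2.22, 2.22, 2.57, 3.14, 3.14, 3.14].

INTERFACE

Orientations are given as [roll, pitch, yaw] about the fixed x, y, z axes, in that order (R = Rz(yaw) Ry(pitch) Rx(roll)).
In Python, from station import ctrl gives the robot as it stands.
- The arm moves only by the tool move_arm, never from a script. Its argument "increments" is a list of rows, each a list of 7 numbers: the opening, from 0 (shut) to 1 (fully open), then the shift along the tool's x, y, z in units of 50 mm (1.0 is 50 mm), then the turn, a rotation vector about the tool's x, y, z in rad. In form: [[claw, tx, ty, tz, rx, ry, rz], ...]. A call has 1 to 20 rows; each row shifts and turns the commanded pose from where the row before left it, along the tool's axes as they then stand; what a row does not reach is not made up. A row lasts 1/10 s, in which the tool goes at most 50 mm and 8.59 degrees, less where a joint would pass 70% of its speed; a pose out of reach is approached as far as the arm can. A call is refused whole if a number of a shift passes 1 or a number of a turn 0.15, either way. A call with a gripper value outside its range is refused whole. The fingers move at their own pace and stop on an object; "force" is the grip in N (left out, the last holds). Time passes only in rows, so rows that do not move let the fingers close. It gives the time, the measured TCP pose, the force, the opening and the grip force at its end, in the units of the state.
- ctrl.get_obs(): the state, without advancing time (a new reading comes with each control period).
- ctrl.camera(name): name is "side" or "top" or "wrist"; returns a dict with "color" (420x560x3 uint8, blue, green, red), "K" (3x3 intrinsics, pixels), "distortion" ([k1, k2, p1, p2, k3] as OpenCV has them; the pictures are not rectified), "pose" (4x4, takes a point from camera to world coordinates); the wrist camera has in their place "tool_from_camera" (4x4, takes a point from camera to tool coordinates, whose origin is the TCP and whose axes are the flange's). Camera axes: x right, y down, z forward; pixel columns grow to the right and rows downward; lengths in m; the calibration is good to about 2 mm. A picture is of the moment at which its call begins: read the wrist's pose just before it. There is no depth.
- ctrl.hand_in(): hands the job in; it is judged then, once.
Trained networks look in a picture, given as the dict that the camera call returned (one of the last four; its "shot" number tells which), for a name from the list of things; names that differ only in an ending like _2 or _b are one class to them, and where a whole thing is asked for, a point or a joint stands for the part that bears it (a point fixed in the world has none). Each returns a list of dicts, best first, with "conf" (0 to 1); they miss things now and then, are a little off and sometimes report something else, mostly with a low value. They report only what shows in the picture. A call takes as long as a camera call.
- ctrl.cut_out(name, picture): "mask" (420x560 bool, what is visible of it) and "centre" ([row, column] in pixels, amid what is visible of it).
The state is a dict: "time_s": time; "qpos": joint angles; "joint_vel": joint speeds; "tau": joint torques, N m; "ee_pos": TCP position; "eef_rot": TCP orientation; "force": force on the tool from outside, world axes, zero at the start; "moment": the same for the moment, N m; "grip_width": finger opening in m; "grip_force": force on a finger pad.
Only numpy, scipy, OpenCV 4.12 (cv2) and the standard library are available. Lean on these libraries where they do the work, as an engineer would, in place of code of your own. Each camera call takes 0.05 s, during which the arm holds its last target. There are 200 camera calls.

## Working session

There is one attempt and no reset: what is moved stays moved. The work goes in short steps, Python scripts to look and compute and a tool call to move; the robot and the scene stay as the last step left them, time stands still between calls to the robot, and variables do not carry over. Pictures are saved under pics/ and viewed, at most 14 in all, crops included, and the job is handed in when it is done.

Besides the shell and the picture viewer there is one more tool, called as name([rows], argument=value, ...), one row to a line, values as JSON. move_arm: Moves the arm, as the interface text tells. Its arguments: {"type":"object","properties":{"increments":{"type":"array","items":{"type":"array","items":{"type":"number"}}},"force":{"type":"number"}},"required":["increments"]}

```bash
ls; mkdir -p pics
python3 - <<'E'
from station import ctrl
import cv2,numpy as np
o=ctrl.get_obs();print(o)
for n in("top","side"):
    p=ctrl.camera(n);cv2.imwrite(f"pics/{n}0.png",p["color"]);print(n,p["K"],p["distortion"],p["pose"])
E
```

```text
pics
{'time_s': 0.0, 'qpos': array([-1.32858424e+00,  3.00465276e-01,  1.52160776e+00, -1.58983331e-05,
        1.32068485e+00, -6.66067168e-02]), 'joint_vel': array([ 5.28552469e-04,  7.70498012e-05, -9.46664338e-04,  3.48746613e-04,
       -1.41377115e-04, -8.30748016e-04]), 'tau': array([-1.37742762e-03, -5.31807840e+01, -3.52734876e+01,  7.07960827e-02,
        2.44811102e-02, -9.80494201e-05]), 'ee_pos': array([ 0.16708813, -0.52372139,  0.20487824]), 'eef_rot': array([-3.14042897e+00, -6.21903678e-05,  3.08822711e-01]), 'force': array([ 0.00370272, -0.83103438,  0.30186524]), 'moment': array([-0.02464913,  0.01790667, -0.06337451]), 'grip_force': 0.0, 'grip_width': 0.09377851544209331}
top [[472.81836324   0.         282.58540691]
 [  0.         472.81836324 201.02741911]
 [  0.           0.           1.        ]] [-0.13828745  0.          0.          0.          0.        ] [[ 0.00547355 -0.99971039  0.02343436  0.5402247 ]
 [-0.99996586 -0.00561701 -0.0060605  -0.00658431]
 [ 0.00619038 -0.02340038 -0.99970701  1.36550395]
 [ 0.          0.          0.          1.        ]]
side [[508.94415521   0.         281.82144347]
 [  0.         508.94415521 209.96439011]
 [  0.           0.           1.        ]] [-0.16707042  0.          0.          0.          0.        ] [[-0.91872707 -0.28494961  0.27339401  0.13007287]
 [-0.39486885  0.67057424 -0.62801973  1.06201972]
 [-0.004377   -0.68493351 -0.72859243  1.29145417]
 [ 0.          0.          0.          1.        ]]
```

View pics/top0.png

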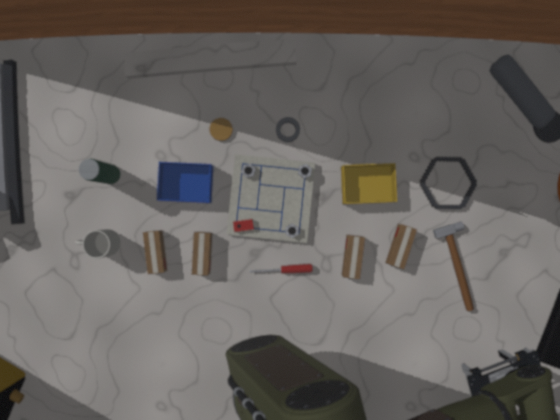

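```bash
cat > h.py <<'E'
from station import ctrl
import cv2,numpy as np
from scipy.spatial.transform import Rotation as R
def ray(p,px,z):
    "pixels (N,2) x,y -> world at height z"
    T=p["pose"]
    n=cv2.undistortPoints(np.array(px,float).reshape(-1,1,2),p["K"],np.array(p["distortion"])).reshape(-1,2)
    d=np.c_[n,np.ones(len(n))]@T[:3,:3].T
    return T[:3,3]+d*((z-T[2,3])/d[:,2])[:,None]
def wristcam():
    o=ctrl.get_obs();p=ctrl.camera("wrist")
    T=np.eye(4);T[:3,:3]=R.from_euler("xyz",o["eef_rot"]).as_matrix();T[:3,3]=o["ee_pos"]
    p["pose"]=T@p["tool_from_camera"];return p
def find(p,name,z,cmin=.3):
    out=[]
    for d in ctrl.cut_out(name,p):
        if d["conf"]<cmin: continue
        cs,_=cv2.findContours(d["mask"].astype(np.uint8),cv2.RETR_EXTERNAL,cv2.CHAIN_APPROX_NONE)
        if not cs: continue
        c=max(cs,key=cv2.contourArea)[:,0,:]
        w=ray(p,c,z)[:,:2]
        (cx,cy),(a,b),t=cv2.minAreaRect((w*1000).astype(np.float32))
        if b>a: a,b,t=b,a,t+90
        t=(t+90)%180-90
        out.append((d["conf"],cx,cy,a,b,t))
    return out
def show(p,spec,cmin=.3):
    for n,z in spec:
        for r in find(p,n,z,cmin): print(n,"conf %.2f c=(%.0f,%.0f) size %.0f x %.0f ang %.1f"%r)
E
python3 - <<'E'
from h import *
p=ctrl.camera("top")
show(p,[("slab",.02),("carton0",.045),("nut0",.038),("magnet0",.036),("nut_bin",.05),("magnet_bin",.05)])
show(p,[("screwdriver",.02),("hammer",.02),("spray_can",.17),("tape_roll",.03),("jar_lid",.012),("mug",.09),("chain_hexagon",.018)])
E
```

```text
slab conf 0.76 c=(581,21) size 233 x 227 ang 84.5
slab conf 0.50 c=(778,165) size 64 x 61 ang 0.1
carton0 conf 0.92 c=(424,212) size 120 x 52 ang -2.1
carton0 conf 0.82 c=(447,-348) size 121 x 61 ang -17.8
carton0 conf 0.80 c=(419,-214) size 125 x 58 ang -5.0
carton0 conf 0.66 c=(425,345) size 121 x 55 ang 7.2
nut0 conf 0.53 c=(657,83) size 37 x 34 ang 0.5
nut0 conf 0.47 c=(490,-39) size 34 x 34 ang -89.7
nut0 conf 0.45 c=(658,-74) size 37 x 34 ang 0.2
magnet0 conf 0.52 c=(503,98) size 55 x 31 ang -85.6
nut_bin conf 0.56 c=(505,95) size 56 x 31 ang -89.6
nut_bin conf 0.55 c=(623,261) size 156 x 111 ang 87.5
magnet_bin conf 0.87 c=(623,-256) size 156 x 113 ang -86.9
screwdriver conf 0.72 c=(378,-11) size 177 x 25 ang -86.4
hammer conf 0.71 c=(390,-543) size 264 x 90 ang 25.0
spray_can conf 0.92 c=(645,463) size 109 x 57 ang 83.6
spray_can conf 0.73 c=(618,-440) size 147 x 141 ang 30.4
spray_can conf 0.67 c=(436,191) size 113 x 47 ang -1.9
tape_roll conf 0.62 c=(775,-28) size 72 x 65 ang 0.4
jar_lid conf 0.69 c=(779,166) size 64 x 61 ang 0.7
mug conf 0.75 c=(450,493) size 126 x 79 ang -74.3
mug conf 0.57 c=(579,19) size 219 x 216 ang 84.5
chain_hexagon conf 0.67 c=(630,-495) size 167 x 152 ang -89.8
```

The top view shows nuts at about (248,170), (305,171), (292,231) and one magnet at (243,226). The blue bin is to the left, the yellow to the right, with two cartons on each side.

move_arm([
  [1,0,0,0,0,0,0.1],
  [1,0,0,0,0,0,0.1],
  [1,0,0,0,0,0,0.109],
  [1,0.55,-0.75,-0.2,0,0,0],
  [1,0.55,-0.75,-0.2,0,0,0],
  [1,0.55,-0.75,-0.2,0,0,0],
  [1,0.55,-0.75,-0.2,0,0,0],
  [1,0.55,-0.75,-0.2,0,0,0],
  [1,0.55,-0.75,-0.2,0,0,0],
  [1,0.55,-0.75,-0.2,0,0,0],
  [1,0.55,-0.75,-0.2,0,0,0],
  [1,0.55,-0.75,-0.2,0,0,0],
  [1,0.55,-0.75,-0.2,0,0,0],
  [1,0.55,-0.75,-0.2,0,0,0],
  [1,0.55,-0.75,-0.2,0,0,0],
  [1,0.55,-0.75,-0.2,0,0,0],
  [1,0.55,-0.75,-0.2,0,0,0],
  [1,0,0,0,0,0,0],
  [1,0,0,0,0,0,0],
])

```text
time_s: 2.7
ee_pos: [0.5524, 0.0015, 0.345]
eef_rot: [3.142, 0.001, 0.001]
force: [-0.1, -0.3, -0.4]
grip_width: 0.0938
grip_force: 0.0
```

Run:
```python
from h import *
print(ctrl.get_obs()["eef_rot"])
p=wristcam();print(p["K"],p["tool_from_camera"]);cv2.imwrite("pics/w1.png",p["color"])
show(p,[("slab",.02),("nut0",.038),("magnet0",.036),("carton0",.045),("nut_bin",.05),("magnet_bin",.05)])
```

```text
[3.14151559e+00 7.56187677e-04 1.42622676e-03]
[[310.81552531   0.         280.17189794]
 [  0.         310.81552531 209.63905961]
 [  0.           0.           1.        ]] [[-4.39394541e-04 -9.73913379e-01 -2.26919670e-01  6.53057087e-02]
 [ 9.99999708e-01 -5.69989001e-04  5.09984444e-04  6.86506115e-04]
 [-6.26022389e-04 -2.26919380e-01  9.73913345e-01 -1.78118013e-01]
 [ 0.00000000e+00  0.00000000e+00  0.00000000e+00  1.00000000e+00]]
slab conf 0.63 c=(582,17) size 231 x 229 ang 84.4
nut0 conf 0.79 c=(493,-42) size 42 x 34 ang 0.7
nut0 conf 0.78 c=(659,81) size 42 x 36 ang 45.7
nut0 conf 0.74 c=(658,-77) size 40 x 35 ang -70.2
nut0 conf 0.59 c=(489,-437) size 34 x 22 ang 11.6
magnet0 conf 0.66 c=(507,94) size 57 x 31 ang -82.2
magnet0 conf 0.64 c=(492,-41) size 42 x 36 ang 1.6
carton0 conf 0.96 c=(444,-210) size 88 x 65 ang -7.2
carton0 conf 0.94 c=(441,334) size 113 x 76 ang 7.5
carton0 conf 0.67 c=(447,203) size 99 x 62 ang -1.8
nut_bin conf 0.65 c=(657,-75) size 40 x 35 ang -72.0
```

View pics/w1.png

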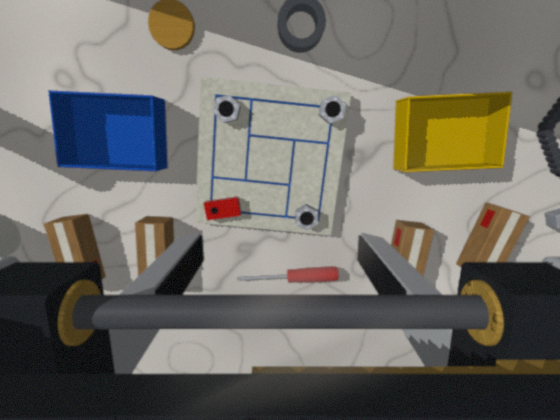

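```bash
cat >> h.py <<'E'
def wnut(p,z=.038,cmin=.5,name="nut0"):
    out=[]
    for d in ctrl.cut_out(name,p):
        if d["conf"]<cmin: continue
        c=np.argwhere(d["mask"])[:,::-1]
        w=ray(p,c,z)[:,:2]*1000
        a=np.radians(np.arange(0,180,2))
        pr=w@np.c_[np.cos(a),np.sin(a)].T
        wd=np.percentile(pr,99,0)-np.percentile(pr,1,0)
        f=np.sum(wd*np.exp(6j*a)); phi=np.degrees(np.angle(-f))/6
        out.append((d["conf"],*(w.max(0)+w.min(0))/2,phi,abs(f)/len(a)))
    return out
def go(x,y,z,yaw_deg):
    "remaining shift in tool axes (units of 50mm) at target yaw, and rz"
    o=ctrl.get_obs();e=o["ee_pos"];d=np.array([x/1000,y/1000,z/1000])-e
    t=np.radians(yaw_deg);T=R.from_euler("xyz",[np.pi,0,t]).as_matrix()
    y0=R.from_euler("xyz",o["eef_rot"]).as_matrix();y0=np.arctan2(y0[1,0],y0[0,0])
    print("rz total %.3f; shift units after turn"%(-(t-y0)),np.round(T.T@d/.05,2))
E
python3 - <<'E'
from h import *
p=wristcam()
for r in wnut(p): print(np.round(r,2))
c=p["color"][70:240,190:370];cv2.imwrite("pics/w1c.png",cv2.resize(c,None,fx=3.5,fy=3.5,interpolation=cv2.INTER_CUBIC))
E
```

```text
[8.4000e-01 6.5896e+02 7.9970e+01 1.4200e+01 3.1000e-01]
[ 6.4000e-01  6.5798e+02 -7.7460e+01  2.0970e+01  2.2000e-01]
[ 5.9000e-01  4.9258e+02 -4.3140e+01 -2.8290e+01  3.4000e-01]
```

View pics/w1c.png

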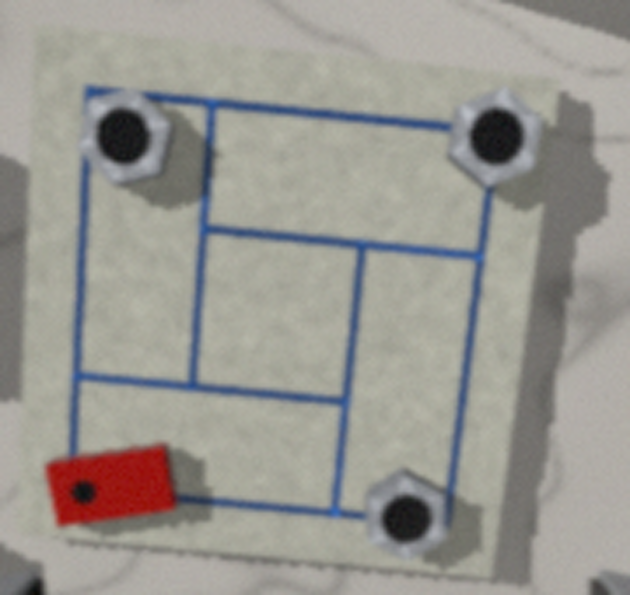

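The crop shows three nuts with corners roughly fore and aft, at crop (123,135), (496,136) and (405,516). The magnet is at (111,487), slewed about 8°. There is no second magnet.

move_arm([
  [1,0,0,0,0,0,-0.1],
  [1,0.325,-0.193,0.77,0,0,0],
  [1,0.325,-0.193,0.77,0,0,0],
  [1,0.325,-0.193,0.77,0,0,0],
  [1,0.325,-0.193,0.77,0,0,0],
  [1,0.325,-0.193,0.77,0,0,0],
  [1,0.325,-0.193,0.77,0,0,0],
  [1,0.325,-0.193,0.77,0,0,0],
  [1,0,0,0.5,0,0,0],
  [1,0,0,0.5,0,0,0],
  [1,0,0,0,0,0,0],
  [0,0,0,0,0,0,0],
  [0,0,0,0,0,0,0],
  [0,0,0,0,0,0,0],
  [0,0,0,0,0,0,0],
  [0,0,0,0,0,0,0],
  [0,0,0,-0.8,0,0,0],
  [0,0,0,-0.8,0,0,0],
  [0,0,0,-0.8,0,0,0],
], force=25)

```text
time_s: 5.05
ee_pos: [0.6585, 0.0795, 0.1476]
eef_rot: [-3.142, 0.0, 0.1]
force: [1.0, -0.5, 0.4]
grip_width: 0.0334
grip_force: 0.0
```

Run:
```python
from h import *
p=wristcam();o=ctrl.get_obs();print(o["grip_width"],o["grip_force"])
for r in wnut(p): print(np.round(r,1))
cv2.imwrite("pics/w2.png",p["color"])
```

```text
0.02976183635762637 0.0
[ 1.000e+00  6.607e+02 -7.260e+01  2.320e+01  3.000e-01]
[8.000e-01 6.611e+02 8.170e+01 1.300e+01 3.000e-01]
[ 5.000e-01  7.764e+02 -2.220e+01  2.570e+01  0.000e+00]
```

View pics/w2.png

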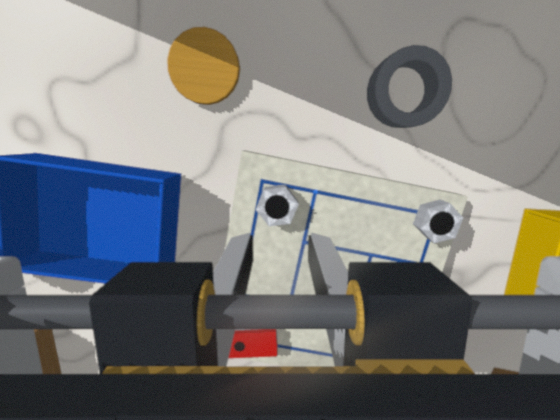

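Run:
```python
from h import *
p=wristcam()
# rectified top-down view of the z=.038 plane, 4px/mm, around nuts
T=np.linalg.inv(p["pose"])
def patch(cx,cy,h=45,s=5):
    n=int(2*h*s);u,v=np.meshgrid(np.arange(n),np.arange(n))
    X=np.stack([cx+h-v/s,cy+h-u/s,np.full(u.shape,38.)],-1).reshape(-1,3)/1000
    q,_=cv2.projectPoints(X,cv2.Rodrigues(T[:3,:3])[0],T[:3,3],p["K"],np.array(p["distortion"]))
    m=q.reshape(n,n,2).astype(np.float32)
    return cv2.remap(p["color"],m,None,cv2.INTER_CUBIC)
cv2.imwrite("pics/w2c.png",cv2.resize(np.hstack([patch(661,82,35),patch(661,-75,35)]),(800,400)))
```

```text
(no output)
```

View pics/w2c.png

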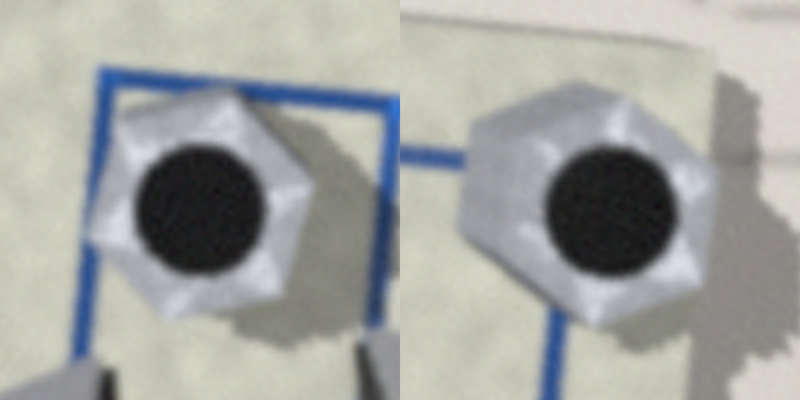

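move_arm([
  [0.65,0,0,0,0,0,0.129],
  [0.65,0,0,0,0,0,0.129],
  [0.65,0,-0.05,0,0,0,0.129],
  [0.65,0,0,0.4,0,0,0],
  [0.65,0,0,0.4,0,0,0],
  [0.65,0,0,0.5,0,0,0],
  [0.65,0,0,0.5,0,0,0],
  [0.65,0,0,0.35,0,0,0],
  [0.65,0,0,0.3,0,0,0],
  [0.65,0,0,0,0,0,0],
  [0,0,0,0,0,0,0],
  [0,0,0,0,0,0,0],
  [0,0,0,0,0,0,0],
  [0,0,0,0,0,0,0],
  [0,0,0,0,0,0,0],
  [0,0,0,0,0,0,0],
  [0,0,0,-0.7,0,0,0],
  [0,0,0,-0.7,0,0,0],
  [0,0,0,-0.7,0,0,0],
], force=25)

```text
time_s: 7.1
ee_pos: [0.6589, 0.0819, 0.1295]
eef_rot: [3.141, 0.001, -0.287]
force: [-1.3, 0.3, -0.8]
grip_width: 0.0356
grip_force: 25.0
```

move_arm([
  [0,-0.272,-0.766,0,0,0,0],
  [0,-0.272,-0.766,0,0,0,0],
  [0,-0.272,-0.766,0,0,0,0],
  [0,-0.272,-0.766,0,0,0,0],
  [0,-0.272,-0.766,0,0,0,0],
  [0,0,0,0.65,0,0,0],
  [0,0,0,0.65,0,0,0],
  [0,0,0,0.65,0,0,0],
  [0.53,0,0,0,0,0,0],
  [0.53,0,0,0,0,0,0],
  [0.53,0,0,0,0,0,0],
  [0.53,0,0,-0.7,0,0,0],
  [0.53,0,0,-0.7,0,0,0],
  [0.53,0,0,-0.7,0,0,-0.147],
  [0.65,0.152,0.893,0,0,0,0],
  [0.65,0.152,0.893,0,0,0,0],
  [0.65,0.152,0.893,0,0,0,0],
  [0.65,0.152,0.893,0,0,0,0],
  [0.65,0.152,0.893,0,0,0,0],
  [0.65,0.152,0.893,0,0,0,0],
])

```text
time_s: 9.1
ee_pos: [0.6563, 0.0113, 0.1385]
eef_rot: [-3.141, -0.004, -0.14]
force: [1.7, 0.7, 0.3]
grip_width: 0.0608
grip_force: 0.0
```

Run:
```python
from h import *
p=wristcam()
for r in wnut(p): print(np.round(r,2))
show(p,[("magnet0",.036)])
p2=ctrl.camera("top");show(p2,[("nut0",.03),("carton0",.045)])
go(658.5,-77,25,-8)
```

```text
[8.2000e-01 6.5118e+02 2.5713e+02 1.2760e+01 4.6000e-01]
[ 5.800e-01  5.020e+02 -4.143e+01 -2.117e+01  3.200e-01]
[ 5.7000e-01  6.6026e+02 -7.5230e+01  2.1090e+01  4.0000e-01]
magnet0 conf 0.86 c=(512,93) size 60 x 39 ang -82.9
nut0 conf 0.56 c=(570,-73) size 223 x 43 ang -5.5
nut0 conf 0.50 c=(643,280) size 39 x 34 ang 45.7
nut0 conf 0.46 c=(629,-491) size 165 x 151 ang -89.8
carton0 conf 0.83 c=(418,-213) size 121 x 54 ang -6.5
carton0 conf 0.78 c=(425,212) size 121 x 52 ang -2.0
carton0 conf 0.75 c=(427,345) size 120 x 58 ang 6.7
rz total 0.000; shift units after turn [0.3  1.8  2.24]
```

move_arm([
  [0.65,0.15,0.89,0,0,0,0],
  [0.65,0.15,0.89,0.3,0,0,0],
  [0.65,0,0,0.65,0,0,0],
  [0.65,0,0,0.65,0,0,0],
  [0.65,0,0,0.4,0,0,0],
  [0.65,0,0,0.25,0,0,0],
  [0.65,0,0,0,0,0,0],
  [0,0,0,0,0,0,0],
  [0,0,0,0,0,0,0],
  [0,0,0,0,0,0,0],
  [0,0,0,0,0,0,0],
  [0,0,0,0,0,0,0],
  [0,0,0,0,0,0,0],
  [0,0,0,-0.7,0,0,0],
  [0,0,0,-0.7,0,0,0],
  [0,0,0,-0.7,0,0,0],
])

```text
time_s: 11.0
ee_pos: [0.658, -0.077, 0.1296]
eef_rot: [3.142, 0.001, -0.14]
force: [0.9, -0.1, -1.1]
grip_width: 0.0358
grip_force: 25.0
```

Run:
```python
from h import *
print(ctrl.get_obs()["grip_width"]);go(598,237,32,-8)
```

```text
0.03578053745982352
rz total -0.001; shift units after turn [-2.06 -6.05  1.95]
```

move_arm([
  [0,-0.294,-0.864,0,0,0,0],
  [0,-0.294,-0.864,0,0,0,0],
  [0,-0.294,-0.864,0,0,0,0],
  [0,-0.294,-0.864,0,0,0,0],
  [0,-0.294,-0.864,0,0,0,0],
  [0,-0.294,-0.864,0,0,0,0],
  [0,-0.294,-0.864,0,0,0,0],
  [0,0,0,0.65,0,0,0],
  [0,0,0,0.65,0,0,0],
  [0,0,0,0.65,0,0,0],
  [0.53,0,0,0,0,0,0],
  [0.53,0,0,0,0,0,0],
  [0.53,0,0,0,0,0,0],
  [0.53,0,0,-0.7,0,0,0],
  [0.53,0,0,-0.7,0,0,0],
  [0.53,0,0,-0.7,0,0,-0.14],
  [0.65,-0.35,0.93,0,0,0,0],
  [0.65,-0.35,0.93,0,0,0,0],
  [0.65,-0.35,0.93,0,0,0,0],
  [0.65,-0.35,0.93,0,0,0,0],
])

```text
time_s: 13.0
ee_pos: [0.5282, 0.0493, 0.1381]
eef_rot: [-3.142, -0.003, 0.0]
force: [0.2, -1.4, 0.8]
grip_width: 0.0611
grip_force: 0.0
```

Run:
```python
from h import *
p=wristcam()
for r in wnut(p): print(np.round(r,2))
show(p,[("magnet0",.036),("slab",.02)])
p2=ctrl.camera("top");show(p2,[("nut0",.03)])
go(493,-42.5,25,0)
```

```text
[9.5000e-01 5.9456e+02 2.2005e+02 2.1270e+01 2.9000e-01]
[ 8.1000e-01  4.9442e+02 -3.9760e+01  1.8820e+01  1.6000e-01]
[5.6000e-01 6.4037e+02 2.6192e+02 1.3420e+01 1.8000e-01]
magnet0 conf 0.83 c=(507,94) size 57 x 33 ang -82.2
magnet0 conf 0.66 c=(393,17) size 116 x 22 ang -90.0
slab conf 0.88 c=(581,18) size 230 x 230 ang 84.6
nut0 conf 0.72 c=(424,214) size 123 x 52 ang -2.4
nut0 conf 0.67 c=(642,280) size 38 x 37 ang -44.8
rz total 0.000; shift units after turn [-0.73  1.88  2.24]
```

move_arm([
  [0.65,-0.35,0.92,0,0,0,0],
  [0.65,-0.36,0.92,0.3,0,0,0],
  [0.65,0,0,0.65,0,0,0],
  [0.65,0,0,0.65,0,0,0],
  [0.65,0,0,0.4,0,0,0],
  [0.65,0,0,0.25,0,0,0],
  [0.65,0,0,0,0,0,0],
  [0,0,0,0,0,0,0],
  [0,0,0,0,0,0,0],
  [0,0,0,0,0,0,0],
  [0,0,0,0,0,0,0],
  [0,0,0,0,0,0,0],
  [0,0,0,0,0,0,0],
  [0,0,0,-0.7,0,0,0],
  [0,0,0,-0.7,0,0,0],
  [0,0,0,-0.7,0,0,0],
])

```text
time_s: 14.9
ee_pos: [0.4933, -0.0397, 0.1303]
eef_rot: [-3.142, 0.0, -0.0]
force: [-0.0, 0.4, -0.5]
grip_width: 0.0358
grip_force: 24.9
```

Run:
```python
from h import *
print(ctrl.get_obs()["grip_width"]);go(646,235,32,0)
```

```text
0.035805007909395836
rz total -0.000; shift units after turn [ 3.05 -5.49  1.97]
```

move_arm([
  [0,0.436,-0.785,0,0,0,0],
  [0,0.436,-0.785,0,0,0,0],
  [0,0.436,-0.785,0,0,0,0],
  [0,0.436,-0.785,0,0,0,0],
  [0,0.436,-0.785,0,0,0,0],
  [0,0.436,-0.785,0,0,0,0],
  [0,0.436,-0.785,0,0,0,0],
  [0,0,0,0.65,0,0,0],
  [0,0,0,0.65,0,0,0],
  [0,0,0,0.65,0,0,0],
  [0.53,0,0,0,0,0,0],
  [0.53,0,0,0,0,0,0],
  [0.53,0,0,0,0,0,0],
  [0.53,0,0,-0.7,0,0,0],
  [0.53,0,0,-0.7,0,0,0],
  [0.53,0,0,-0.7,0,0,-0.142],
  [0.53,0,0,0,0,0,-0.142],
  [0.53,0,0,0,0,0,-0.142],
  [0.53,0,0,0,0,0,-0.142],
  [0.53,0,0,0,0,0,-0.142],
])

```text
time_s: 16.9
ee_pos: [0.6468, 0.2351, 0.139]
eef_rot: [3.14, -0.003, 0.716]
force: [0.6, 0.0, -0.7]
grip_width: 0.0493
grip_force: 0.0
```

Run:
```python
from h import *
print(ctrl.get_obs()["grip_width"]);go(507,94,25,98)
p2=ctrl.camera("top");show(p2,[("nut0",.03),("magnet0",.036)]);cv2.imwrite("pics/bin.png",cv2.resize(p2["color"][140:290,100:330],None,fx=3,fy=3))
```

```text
0.049300795585488
rz total -0.995; shift units after turn [-2.41 -3.16  2.28]
nut0 conf 0.73 c=(623,-259) size 162 x 117 ang -87.8
nut0 conf 0.58 c=(634,223) size 26 x 11 ang 0.7
magnet0 conf 0.61 c=(503,99) size 57 x 31 ang -85.8
```

View pics/bin.png

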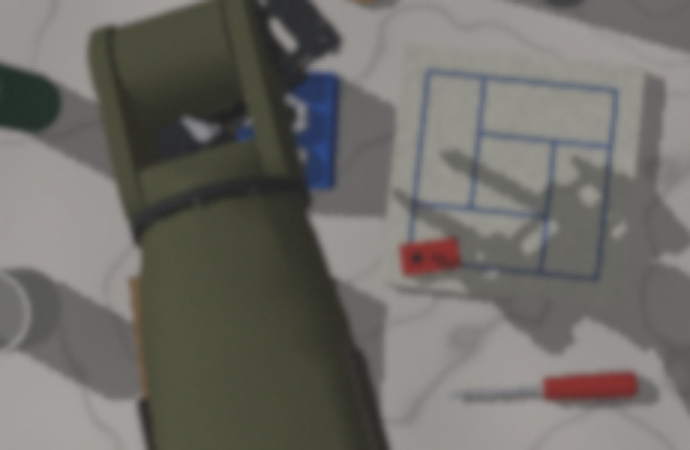

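move_arm([
  [0.65,0,0,0,0,0,-0.142],
  [0.65,0,0,0,0,0,-0.142],
  [0.65,0,0,0,0,0,-0.142],
  [0.65,0,0,0,0,0,-0.142],
  [0.65,0,0,0,0,0,-0.142],
  [0.65,0,0,0,0,0,-0.142],
  [0.65,0,0,0,0,0,-0.142],
  [0.65,-0.48,-0.632,0,0,0,0],
  [0.65,-0.48,-0.632,0,0,0,0],
  [0.65,-0.48,-0.632,0,0,0,0],
  [0.65,-0.48,-0.632,0,0,0,0],
  [0.65,-0.48,-0.632,0,0,0,0],
  [0.65,0,0,0,0,0,0],
])

```text
time_s: 18.35
ee_pos: [0.5036, 0.093, 0.1375]
eef_rot: [3.141, 0.0, 1.697]
force: [-0.2, 0.4, 0.5]
grip_width: 0.0614
grip_force: 0.0
```

Run:
```python
from h import *
p=wristcam()
show(p,[("magnet0",.036)]);
for r in wnut(p,.023,.3): print(np.round(r,1))
go(507,94,25,98)
```

```text
magnet0 conf 0.61 c=(504,96) size 58 x 31 ang -80.7
magnet0 conf 0.39 c=(580,64) size 217 x 145 ang -5.5
[9.00e-01 5.96e+02 2.32e+02 2.05e+01 1.00e-01]
[9.000e-01 6.391e+02 2.730e+02 2.440e+01 1.000e-01]
[ 8.000e-01  6.331e+02  2.320e+02 -2.850e+01  2.000e-01]
rz total -0.009; shift units after turn [-0.03  0.01  2.25]
```

Three nuts are in the bin. Next, grip the magnet.

move_arm([
  [0.65,0,0,0.6,0,0,0],
  [0.65,0,0,0.6,0,0,0],
  [0.65,0,0,0.6,0,0,0],
  [0.65,0,0,0.45,0,0,0],
  [0.65,0,0,0,0,0,0],
  [0,0,0,0,0,0,0],
  [0,0,0,0,0,0,0],
  [0,0,0,0,0,0,0],
  [0,0,0,0,0,0,0],
  [0,0,0,0,0,0,0],
  [0,0,0,0,0,0,0],
  [0,0,0,0,0,0,0],
  [0,0,0,-0.7,0,0,0],
  [0,0,0,-0.7,0,0,0],
  [0,0,0,-0.7,0,0,0],
])

```text
time_s: 20.0
ee_pos: [0.5052, 0.095, 0.1299]
eef_rot: [-3.141, 0.0, 1.704]
force: [0.8, -0.2, -0.9]
grip_width: 0.0297
grip_force: 25.0
```

Run:
```python
from h import *
go(623,-256,32,97.2)
```

```text
rz total 0.007; shift units after turn [-7.26  1.46  1.96]
```

move_arm([
  [0,-0.807,0.162,0,0,0,0],
  [0,-0.807,0.162,0,0,0,0],
  [0,-0.807,0.162,0,0,0,0],
  [0,-0.807,0.162,0,0,0,0],
  [0,-0.807,0.162,0,0,0,0],
  [0,-0.807,0.162,0,0,0,0],
  [0,-0.807,0.162,0,0,0,0],
  [0,-0.807,0.162,0,0,0,0],
  [0,-0.807,0.162,0,0,0,0],
  [0,0,0,0.65,0,0,0],
  [0,0,0,0.65,0,0,0],
  [0,0,0,0.65,0,0,0],
  [0.5,0,0,0,0,0,0],
  [0.5,0,0,0,0,0,0],
  [0.5,0,0,0,0,0,0],
  [0.5,0,0,-0.9,0,0,0],
  [0.5,0,0,-0.9,0,0,0],
  [0.9,0,0,-0.9,0,0,0],
])

```text
time_s: 21.8
ee_pos: [0.6262, -0.2552, 0.1705]
eef_rot: [3.139, 0.002, 1.704]
force: [-0.6, 0.3, 0.3]
grip_width: 0.0522
grip_force: 0.0
```

Run:
```python
from h import *
print(ctrl.get_obs()["ee_pos"])
p2=ctrl.camera("top");show(p2,[("nut0",.023),("magnet0",.021),("carton0",.045),("slab",.02)])
p=wristcam();show(p,[("magnet0",.021),("carton0",.045)])
```

```text
[ 0.6261983  -0.25516138  0.17050886]
nut0 conf 0.72 c=(642,282) size 35 x 34 ang -89.2
nut0 conf 0.45 c=(593,235) size 35 x 34 ang -89.7
magnet0 conf 0.44 c=(617,-239) size 35 x 32 ang -89.6
carton0 conf 0.86 c=(426,345) size 122 x 61 ang 4.9
carton0 conf 0.57 c=(424,212) size 123 x 52 ang -1.9
carton0 conf 0.50 c=(455,-377) size 60 x 10 ang -18.5
carton0 conf 0.33 c=(775,162) size 66 x 59 ang 0.7
slab conf 0.59 c=(580,20) size 231 x 230 ang -5.7
slab conf 0.38 c=(779,163) size 67 x 63 ang 0.7
magnet0 conf 0.69 c=(622,-252) size 58 x 31 ang -84.8
carton0 conf 0.82 c=(427,-216) size 138 x 52 ang -5.9
carton0 conf 0.57 c=(455,-333) size 136 x 64 ang -5.5
carton0 conf 0.49 c=(622,-247) size 53 x 27 ang -83.1
```

move_arm([
  [0.9,0,0,-0.05,0,0,0.1385],
  [0.9,0,0,-0.05,0,0,0.1385],
  [0.9,0,0,-0.05,0,0,0.1385],
  [0.9,0,0,-0.05,0,0,0.1385],
  [0.9,0,0,-0.05,0,0,0.1385],
  [0.9,0,0,-0.05,0,0,0.1385],
  [0.9,0,0,-0.05,0,0,0.1385],
  [0.9,0,0,-0.05,0,0,0.1385],
  [0.9,0,0,-0.05,0,0,0.1385],
  [0.9,0,0,-0.05,0,0,0.1385],
  [0.9,0,0,-0.05,0,0,0.1385],
  [0.9,0,0,-0.05,0,0,0.1385],
  [0.9,0,0,0,0,0,0.1385],
  [0.9,-0.816,-0.086,0,0,0,0],
  [0.9,-0.816,-0.086,0,0,0,0],
  [0.9,-0.816,-0.086,0,0,0,0],
  [0.9,-0.816,-0.086,0,0,0,0],
  [0.9,-0.816,-0.086,0,0,0,0],
  [0.9,0,0,0,0,0,0],
])

```text
time_s: 24.1
ee_pos: [0.4217, -0.2131, 0.1959]
eef_rot: [-3.141, 0.002, -0.098]
force: [0.3, -0.5, -0.5]
grip_width: 0.0845
grip_force: 0.0
```

```bash
cat >> h.py <<'E'
from scipy.optimize import minimize
def carton(p,cmin=.4,zb=0.,near=None,ret=False):
    "fit the 120x48x45 box (bottom at zb) to each mask"
    Ti=np.linalg.inv(p["pose"]);res=[]
    B=np.array([[sx*60,sy*24,z] for sx in(-1,1) for sy in(-1,1) for z in(0,45)])/1000.
    yy,xx=np.mgrid[:420,:560]
    for d in ctrl.cut_out("carton0",p):
        if d["conf"]<cmin: continue
        m=d["mask"];w=ray(p,np.argwhere(m)[:,::-1],zb+.03)[:,:2]
        (cx,cy),(a,b),t=cv2.minAreaRect((w*1000).astype(np.float32))
        if b>a: t+=90
        vis=cv2.dilate(m.astype(np.uint8),None)
        def cost(v):
            c,s=np.cos(v[2]),np.sin(v[2]);X=B@np.array([[c,s,0],[-s,c,0],[0,0,1]])+[v[0]/1000,v[1]/1000,zb]
            q,_=cv2.projectPoints(X,cv2.Rodrigues(Ti[:3,:3])[0],Ti[:3,3],p["K"],np.array(p["distortion"]))
            k=np.zeros((420,560),np.uint8)
            h=cv2.convexHull((q*16).astype(np.int32));cv2.fillConvexPoly(k,h,1,shift=4)
            return 1-(k.astype(bool)&m).sum()/max(1,(k.astype(bool)|m).sum())
        best=min((minimize(cost,[cx,cy,np.radians(t+e)],method="Nelder-Mead",options=dict(initial_simplex=np.array([[cx,cy,np.radians(t+e)]]*4)+np.array([[0,0,0],[8,0,0],[0,8,0],[0,0,.1]]),maxiter=120)) for e in(-8,8)),key=lambda r:r.fun)
        a=(np.degrees(best.x[2])+90)%180-90
        res.append((d["conf"],best.x[0],best.x[1],a,best.fun))
        print("carton conf %.2f (%.1f,%.1f) ang %.1f err %.2f"%res[-1])
    return res
def slabfit(p):
    "slab pose from blue paint lines: fit pinwheel pattern"
    hsv=cv2.cvtColor(p["color"],cv2.COLOR_BGR2HSV)
    m=cv2.inRange(hsv,(105,110,40),(125,255,220))>0
    w=ray(p,np.argwhere(m)[:,::-1],.02)[:,:2]*1000
    w=w[np.abs(w-[581,18]).max(1)<112]
    seg=[]
    for cx,cy,hx,hy in((-27,-63,63,27),(63,-27,27,63),(27,63,63,27),(-63,27,27,63)):
        for s in(-1,1):
            seg.append((cx-hx,cy+s*hy,cx+hx,cy+s*hy));seg.append((cx+s*hx,cy-hy,cx+s*hx,cy+hy))
    S=np.array(seg,float);A,D=S[:,:2],S[:,2:]-S[:,:2]
    def cost(v):
        c,s=np.cos(v[2]),np.sin(v[2]);q=(w-v[:2])@np.array([[c,-s],[s,c]])
        t=np.clip(((q[:,None]-A)*D).sum(2)/(D**2).sum(1),0,1)
        d=np.linalg.norm(q[:,None]-A-t[...,None]*D,axis=2).min(1)
        return np.minimum(d,8).mean()
    r=minimize(cost,[581,18,-.097],method="Nelder-Mead",options=dict(initial_simplex=np.array([[581,18,-.097],[587,18,-.097],[581,24,-.097],[581,18,-.05]])))
    print("slab",r.x[:2].round(1),np.degrees(r.x[2]).round(2),"err",round(r.fun,2),len(w))
E
python3 - <<'E'
from h import *
p=wristcam();cv2.imwrite("pics/w3.png",p["color"]);r=carton(p)
print(ctrl.get_obs()["ee_pos"])
slabfit(p)
p=ctrl.camera("top");slabfit(p);carton(p)
E
```

```text
carton conf 0.72 (417.6,-217.4) ang -6.7 err 0.03
carton conf 0.65 (445.3,-354.4) ang -18.6 err 0.06
[ 0.42501141 -0.21416607  0.19661108]
slab [581.6  17.7] -5.7 err 0.64 1735
slab [581.  18.] -5.56 err nan 0
carton conf 0.84 (461.3,-216.7) ang 70.0 err 0.69
carton conf 0.67 (461.2,-358.5) ang -18.5 err 0.39
carton conf 0.59 (425.0,215.0) ang 0.0 err 0.11h.py:86: RuntimeWarning: Mean of empty slice.
  return np.minimum(d,8).mean()
  ret = ret.dtype.type(ret / rcount)
```

View pics/w3.png

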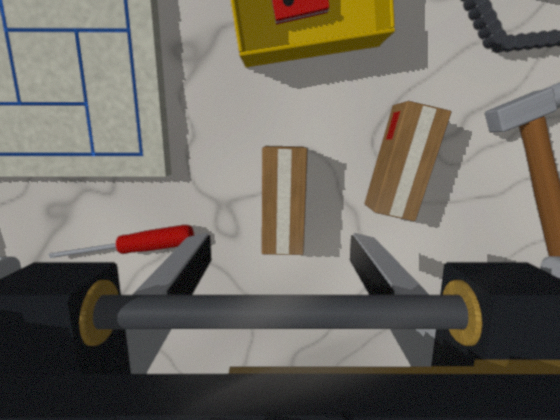

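move_arm([
  [0.9,0.18,0.085,0.5,0,0,0],
  [0.9,0,0,0.7,0,0,0],
  [0.9,0,0,0.7,0,0,0],
  [0.9,0,0,0.7,0,0,0],
  [0.9,0,0,0.7,0,0,0],
  [0.9,0,0,0.25,0,0,0],
  [0.9,0,0,0.14,0,0,0],
  [0,0,0,0,0,0,0],
  [0,0,0,0,0,0,0],
  [0,0,0,0,0,0,0],
  [0,0,0,0,0,0,0],
  [0,0,0,0,0,0,0],
  [0,0,0,0,0,0,0],
  [0,0,0,0,0,0,0],
  [0,0,0,-0.7,0,0,0],
  [0,0,0,-0.7,0,0,0],
  [0,0,0,-0.8,0,0,0],
  [0,0,0,-0.8,0,0,0],
], force=40)

```text
time_s: 26.1
ee_pos: [0.4331, -0.2189, 0.1632]
eef_rot: [-3.141, 0.001, -0.097]
force: [0.1, -0.1, -4.2]
grip_width: 0.0476
grip_force: 39.8
```

```bash
cat >> h.py <<'E'
def slotgo(i,z,off=16,slab=(581.6,17.7,-5.7)):
    t=np.radians(slab[2]);g=[(-27+off,-63),(63,-27+off),(27-off,63),(-63,27-off)][i]
    x=slab[0]+np.cos(t)*g[0]-np.sin(t)*g[1];y=slab[1]+np.sin(t)*g[0]+np.cos(t)*g[1]
    print("target",round(x,1),round(y,1));go(x,y,z,slab[2]+(0,90,0,90)[i])
E
python3 - <<'E'
from h import *
o=ctrl.get_obs();print(o["ee_pos"],o["grip_width"],o["force"],o["moment"])
slotgo(0,32)
E
```

```text
[ 0.43308379 -0.21890359  0.16320302] 0.04763465879278972 [ 0.06759127 -0.13898145 -4.23711416] [-0.01238493 -0.12069085  0.0036897 ]
target 564.4 -43.9
rz total 0.003; shift units after turn [ 2.27 -3.74  2.62]
```

move_arm([
  [0,0.454,-0.748,0,0,0,0],
  [0,0.454,-0.748,0,0,0,0],
  [0,0.454,-0.748,0,0,0,0],
  [0,0.454,-0.748,0,0,0,0],
  [0,0.454,-0.748,0,0,0,0],
  [0,0,0,0.7,0,0,0],
  [0,0,0,0.7,0,0,0],
  [0,0,0,0.7,0,0,0],
  [0,0,0,0.3,0,0,0],
  [0,0,0,0.2,0,0,0],
  [0,0,0,0,0,0,0],
  [0.6,0,0,0,0,0,0],
  [0.6,0,0,0,0,0,0],
  [0.6,0,0,0,0,0,0],
  [0.6,0,0,-0.7,0,0,0],
  [0.6,0,0,-0.7,0,0,0],
  [0.6,0,0,-0.8,0,0,0],
  [0.6,0,0,-0.8,0,0,0],
])

```text
time_s: 27.9
ee_pos: [0.5644, -0.044, 0.1839]
eef_rot: [3.142, -0.0, -0.097]
force: [-0.2, -0.8, 0.4]
grip_width: 0.0564
grip_force: 0.0
```

Run:
```python
from h import *
p=wristcam();carton(p,.4,.02);slabfit(p)
print("R2 hover");go(450,-352,200,-18)
```

```text
carton conf 0.96 (483.7,-350.2) ang -22.2 err 0.43
carton conf 0.67 (547.9,-43.0) ang -6.5 err 0.05
slab [581.7  18. ] -5.54 err 0.57 1731
R2 hover
rz total 0.218; shift units after turn [-0.32  6.57 -0.24]
```

move_arm([
  [0.9,0,0,0,0,0,0.109],
  [0.9,0,0,0,0,0,0.109],
  [0.9,-0.046,0.939,-0.03,0,0,0],
  [0.9,-0.046,0.939,-0.03,0,0,0],
  [0.9,-0.046,0.939,-0.03,0,0,0],
  [0.9,-0.046,0.939,-0.03,0,0,0],
  [0.9,-0.046,0.939,-0.03,0,0,0],
  [0.9,-0.046,0.939,-0.03,0,0,0],
  [0.9,-0.046,0.939,-0.03,0,0,0],
  [0.9,0,0,0,0,0,0],
])

```text
time_s: 29.0
ee_pos: [0.4454, -0.3557, 0.1921]
eef_rot: [3.141, 0.0, -0.32]
force: [0.0, 0.1, 0.5]
grip_width: 0.0851
grip_force: 0.0
```

Run:
```python
from h import *
p=wristcam();r=carton(p)
for c in r:
    if c[4]<.15: t=np.radians(c[3]);go(c[1]+16*np.cos(t),c[2]+16*np.sin(t),12,c[3]);go(c[1]-16*np.cos(t),c[2]-16*np.sin(t),12,c[3])
```

```text
carton conf 0.85 (447.1,-355.5) ang -18.1 err 0.02
carton conf 0.72 (547.2,-24.6) ang -6.8 err 0.01
rz total -0.001; shift units after turn [0.34 0.07 3.6 ]
rz total -0.001; shift units after turn [-0.3   0.07  3.6 ]
rz total -0.199; shift units after turn [ 1.54 -6.74  3.6 ]
rz total -0.199; shift units after turn [ 0.9  -6.74  3.6 ]
```

move_arm([
  [0.9,0.34,0.07,0.4,0,0,0],
  [0.9,0,0,0.7,0,0,0],
  [0.9,0,0,0.7,0,0,0],
  [0.9,0,0,0.7,0,0,0],
  [0.9,0,0,0.7,0,0,0],
  [0.9,0,0,0.25,0,0,0],
  [0.9,0,0,0.15,0,0,0],
  [0,0,0,0,0,0,0],
  [0,0,0,0,0,0,0],
  [0,0,0,0,0,0,0],
  [0,0,0,0,0,0,0],
  [0,0,0,0,0,0,0],
  [0,0,0,0,0,0,0],
  [0,0,0,0,0,0,0],
  [0,0,0,-0.7,0,0,0],
  [0,0,0,-0.7,0,0,0],
  [0,0,0,-0.8,0,0,0],
  [0,0,0,-0.8,0,0,0],
  [0,0,0,-0.1,0,0,-0.13],
  [0,0,0,0,0,0,-0.13],
])

```text
time_s: 31.1
ee_pos: [0.4629, -0.3604, 0.1689]
eef_rot: [3.14, -0.002, -0.05]
force: [-0.1, -0.3, -3.9]
grip_width: 0.0477
grip_force: 40.0
```

Run:
```python
from h import *
slotgo(1,33)
```

```text
target 643.2 0.5
rz total -1.521; shift units after turn [7.54 2.87 2.72]
```

move_arm([
  [0,0,0,0,0,0,-0.1383],
  [0,0,0,0,0,0,-0.1383],
  [0,0,0,0,0,0,-0.1383],
  [0,0,0,0,0,0,-0.1383],
  [0,0,0,0,0,0,-0.1383],
  [0,0,0,0,0,0,-0.1383],
  [0,0,0,0,0,0,-0.1383],
  [0,0,0,0,0,0,-0.1383],
  [0,0,0,0,0,0,-0.1383],
  [0,0,0,0,0,0,-0.1383],
  [0,0,0,0,0,0,-0.1383],
  [0,0.838,0.319,0,0,0,0],
  [0,0.838,0.319,0,0,0,0],
  [0,0.838,0.319,0,0,0,0],
  [0,0.838,0.319,0,0,0,0],
  [0,0.838,0.319,0,0,0,0],
  [0,0.838,0.319,0,0,0,0],
  [0,0.838,0.319,0,0,0,0],
  [0,0.838,0.319,0,0,0,0],
  [0,0.838,0.319,0,0,0,0],
])

```text
time_s: 33.1
ee_pos: [0.6449, 0.0018, 0.1669]
eef_rot: [-3.141, 0.0, 1.467]
force: [0.0, -0.5, -3.1]
grip_width: 0.0479
grip_force: 40.0
```

Run:
```python
from h import *
slotgo(1,33)
```

```text
target 643.2 0.5
rz total -0.005; shift units after turn [-0.03 -0.03  2.68]
```

move_arm([
  [0,-0.03,-0.03,0.7,0,0,0],
  [0,0,0,0.7,0,0,0],
  [0,0,0,0.7,0,0,0],
  [0,0,0,0.35,0,0,0],
  [0,0,0,0.2,0,0,0],
  [0,0,0,0,0,0,0],
  [0.6,0,0,0,0,0,0],
  [0.6,0,0,0,0,0,0],
  [0.6,0,0,0,0,0,0],
  [0.6,0,0,-0.7,0,0,0],
  [0.6,0,0,-0.7,0,0,0],
  [0.6,0,0,-0.8,0,0,0],
  [0.6,0,0,-0.9,0,0,0],
  [0.6,0,0,0,0,0,0],
])

```text
time_s: 34.5
ee_pos: [0.6452, -0.0014, 0.1974]
eef_rot: [3.131, -0.001, 1.467]
force: [0.0, -0.7, -0.2]
grip_width: 0.0565
grip_force: 0.0
```

Run:
```python
from h import *
p=wristcam();carton(p,.4,.02)
p=ctrl.camera("top");carton(p,.4,0);show(p,[("nut0",.023),("magnet0",.021)])
go(425,212,200,-2)
```

```text
carton conf 0.89 (640.8,-20.5) ang 84.0 err 0.04
carton conf 0.72 (548.4,-42.0) ang -6.2 err 0.28
carton conf 0.69 (432.1,207.6) ang -3.1 err 0.01
carton conf 0.96 (422.5,215.0) ang -0.6 err 0.09
carton conf 0.77 (424.5,350.3) ang 8.0 err 0.08
carton conf 0.46 (650.3,287.8) ang 71.9 err 0.83
nut0 conf 0.51 c=(643,283) size 38 x 37 ang -89.2
nut0 conf 0.51 c=(635,234) size 37 x 32 ang 0.7
nut0 conf 0.37 c=(446,520) size 133 x 81 ang -78.1
nut0 conf 0.35 c=(630,-495) size 169 x 151 ang -89.8
magnet0 conf 0.78 c=(619,-252) size 56 x 26 ang -83.3
rz total 1.501; shift units after turn [-4.5  -4.11 -0.23]
```

move_arm([
  [0.9,0,0,0,0,0,0.1365],
  [0.9,0,0,0,0,0,0.1365],
  [0.9,0,0,0,0,0,0.1365],
  [0.9,0,0,0,0,0,0.1365],
  [0.9,0,0,0,0,0,0.1365],
  [0.9,0,0,0,0,0,0.1365],
  [0.9,0,0,0,0,0,0.1365],
  [0.9,0,0,0,0,0,0.1365],
  [0.9,0,0,0,0,0,0.1365],
  [0.9,0,0,0,0,0,0.1365],
  [0.9,0,0,0,0,0,0.1365],
  [0.9,-0.643,-0.587,0,0,0,0],
  [0.9,-0.643,-0.587,0,0,0,0],
  [0.9,-0.643,-0.587,0,0,0,0],
  [0.9,-0.643,-0.587,0,0,0,0],
  [0.9,-0.643,-0.587,0,0,0,0],
  [0.9,-0.643,-0.587,0,0,0,0],
  [0.9,-0.643,-0.587,0,0,0,0],
  [0.9,0,0,0,0,0,0],
  [0.9,0,0,0,0,0,0],
])

```text
time_s: 36.8
ee_pos: [0.425, 0.2122, 0.1896]
eef_rot: [3.141, 0.0, -0.033]
force: [-0.3, -0.1, -0.4]
grip_width: 0.0845
grip_force: 0.0
```

Run:
```python
from h import *
p=wristcam();r=carton(p)
for c in r:
    if c[4]<.15: t=np.radians(c[3]);go(c[1]-16*np.cos(t),c[2]-16*np.sin(t),12,c[3])
```

```text
carton conf 0.86 (424.0,213.4) ang -3.0 err 0.03
carton conf 0.70 (547.7,-56.7) ang -6.9 err 0.01
carton conf 0.70 (426.6,346.9) ang 7.9 err 0.09
rz total 0.016; shift units after turn [-0.36 -0.04  3.55]
rz total 0.085; shift units after turn [2.75 5.03 3.55]
rz total -0.173; shift units after turn [ 0.07 -2.69  3.55]
```

move_arm([
  [0.9,-0.36,-0.04,0.4,0,0,0.016],
  [0.9,0,0,0.7,0,0,0],
  [0.9,0,0,0.7,0,0,0],
  [0.9,0,0,0.7,0,0,0],
  [0.9,0,0,0.65,0,0,0],
  [0.9,0,0,0.25,0,0,0],
  [0.9,0,0,0.15,0,0,0],
  [0,0,0,0,0,0,0],
  [0,0,0,0,0,0,0],
  [0,0,0,0,0,0,0],
  [0,0,0,0,0,0,0],
  [0,0,0,0,0,0,0],
  [0,0,0,0,0,0,0],
  [0,0,0,0,0,0,0],
  [0,0,0,-0.7,0,0,0],
  [0,0,0,-0.7,0,0,0],
  [0,0,0,-0.8,0,0,0],
  [0,0,0,-0.8,0,0,0],
])

```text
time_s: 38.7
ee_pos: [0.4068, 0.2143, 0.1638]
eef_rot: [3.141, 0.001, -0.051]
force: [1.4, -1.1, -3.0]
grip_width: 0.0473
grip_force: 40.0
```

Run:
```python
from h import *
slotgo(2,33)
```

```text
target 598.8 79.3
rz total 0.049; shift units after turn [4.09 2.31 2.62]
```

move_arm([
  [0,0,0,0,0,0,0.049],
  [0,0.682,0.385,0,0,0,0],
  [0,0.682,0.385,0,0,0,0],
  [0,0.682,0.385,0,0,0,0],
  [0,0.682,0.385,0,0,0,0],
  [0,0.682,0.385,0,0,0,0],
  [0,0.682,0.385,0,0,0,0],
  [0,0,0,0.7,0,0,0],
  [0,0,0,0.7,0,0,0],
  [0,0,0,0.7,0,0,0],
  [0,0,0,0.3,0,0,0],
  [0,0,0,0.2,0,0,0],
  [0,0,0,0,0,0,0],
  [0.6,0,0,0,0,0,0],
  [0.6,0,0,0,0,0,0],
  [0.6,0,0,0,0,0,0],
  [0.6,0,0,-0.7,0,0,0],
  [0.6,0,0,-0.7,0,0,0],
  [0.6,0,0,-0.8,0,0,0],
  [0.6,0,0,-0.8,0,0,0],
])

```text
time_s: 40.7
ee_pos: [0.5992, 0.0792, 0.1844]
eef_rot: [-3.142, -0.0, -0.1]
force: [-0.2, -0.2, 0.1]
grip_width: 0.0564
grip_force: 0.0
```

Run:
```python
from h import *
p=wristcam();carton(p,.4,.02)
go(427,347,200,7.9)
```

```text
carton conf 0.88 (615.6,76.3) ang -4.8 err 0.04
carton conf 0.59 (641.4,-19.1) ang 84.1 err 0.04
carton conf 0.57 (548.4,-41.9) ang -6.0 err 0.29
carton conf 0.54 (437.3,452.4) ang -59.2 err 0.98
rz total -0.238; shift units after turn [-2.72 -5.78 -0.22]
```

move_arm([
  [0.9,0,0,0,0,0,-0.119],
  [0.9,0,0,0,0,0,-0.119],
  [0.9,-0.389,-0.826,-0.03,0,0,0],
  [0.9,-0.389,-0.826,-0.03,0,0,0],
  [0.9,-0.389,-0.826,-0.03,0,0,0],
  [0.9,-0.389,-0.826,-0.03,0,0,0],
  [0.9,-0.389,-0.826,-0.03,0,0,0],
  [0.9,-0.389,-0.826,-0.03,0,0,0],
  [0.9,-0.389,-0.826,-0.03,0,0,0],
  [0.9,0,0,0,0,0,0],
  [0.9,0,0,0,0,0,0],
])

```text
time_s: 41.9
ee_pos: [0.4243, 0.3472, 0.1927]
eef_rot: [3.141, 0.0, 0.14]
force: [-0.1, 0.7, -0.2]
grip_width: 0.0846
grip_force: 0.0
```

Run:
```python
from h import *
p=wristcam();r=carton(p)
for c in r:
    if c[4]<.15: t=np.radians(c[3]);go(c[1]-16*np.cos(t),c[2]-16*np.sin(t),12,c[3])
```

```text
carton conf 0.89 (427.1,349.0) ang 7.0 err 0.04
carton conf 0.69 (620.0,61.4) ang -5.2 err 0.01
rz total 0.015; shift units after turn [-0.28 -0.05  3.61]
rz total 0.228; shift units after turn [4.08 5.32 3.61]
```

move_arm([
  [0.9,-0.28,-0.05,0.4,0,0,0.015],
  [0.9,0,0,0.7,0,0,0],
  [0.9,0,0,0.7,0,0,0],
  [0.9,0,0,0.7,0,0,0],
  [0.9,0,0,0.7,0,0,0],
  [0.9,0,0,0.25,0,0,0],
  [0.9,0,0,0.16,0,0,0],
  [0,0,0,0,0,0,0],
  [0,0,0,0,0,0,0],
  [0,0,0,0,0,0,0],
  [0,0,0,0,0,0,0],
  [0,0,0,0,0,0,0],
  [0,0,0,0,0,0,0],
  [0,0,0,0,0,0,0],
  [0,0,0,-0.7,0,0,0],
  [0,0,0,-0.7,0,0,0],
  [0,0,0,-0.8,0,0,0],
  [0,0,0,-0.9,0,0,0],
])

```text
time_s: 43.8
ee_pos: [0.4098, 0.3469, 0.1681]
eef_rot: [3.141, 0.002, 0.123]
force: [0.2, 0.6, -2.9]
grip_width: 0.0479
grip_force: 40.0
```

Run:
```python
from h import *
slotgo(3,33)
```

```text
target 520.0 34.9
rz total -1.348; shift units after turn [-5.99  2.81  2.7 ]
```

move_arm([
  [0,0,0,0,0,0,-0.1348],
  [0,0,0,0,0,0,-0.1348],
  [0,0,0,0,0,0,-0.1348],
  [0,0,0,0,0,0,-0.1348],
  [0,0,0,0,0,0,-0.1348],
  [0,0,0,0,0,0,-0.1348],
  [0,0,0,0,0,0,-0.1348],
  [0,0,0,0,0,0,-0.1348],
  [0,0,0,0,0,0,-0.1348],
  [0,0,0,0,0,0,-0.1348],
  [0,-0.749,0.351,0,0,0,0],
  [0,-0.749,0.351,0,0,0,0],
  [0,-0.749,0.351,0,0,0,0],
  [0,-0.749,0.351,0,0,0,0],
  [0,-0.749,0.351,0,0,0,0],
  [0,-0.749,0.351,0,0,0,0],
  [0,-0.749,0.351,0,0,0,0],
  [0,-0.749,0.351,0,0,0,0],
  [0,0,0,0,0,0,0],
])

```text
time_s: 45.7
ee_pos: [0.5211, 0.0314, 0.167]
eef_rot: [-3.141, 0.001, 1.467]
force: [-0.2, 0.8, -2.5]
grip_width: 0.0477
grip_force: 40.0
```

Run:
```python
from h import *
slotgo(3,33)
```

```text
target 520.0 34.9
rz total -0.004; shift units after turn [ 0.07 -0.03  2.68]
```

move_arm([
  [0,0.07,-0.03,0.7,0,0,0],
  [0,0,0,0.7,0,0,0],
  [0,0,0,0.7,0,0,0],
  [0,0,0,0.35,0,0,0],
  [0,0,0,0.2,0,0,0],
  [0,0,0,0,0,0,0],
  [0.6,0,0,0,0,0,0],
  [0.6,0,0,0,0,0,0],
  [0.6,0,0,0,0,0,0],
  [0.6,0,0,-0.7,0,0,0],
  [0.6,0,0,-0.7,0,0,0],
  [0.6,0,0,-0.8,0,0,0],
  [0.6,0,0,-0.9,0,0,0],
  [0.6,0,0,-0.9,0,0,0],
  [0.6,0,0,-0.9,0,0,0],
  [0.6,0.6,0,-0.8,0,0,0],
  [0.6,0.6,0,0,0,0,0],
  [0.6,0,0,0,0,0,0],
  [0.6,0,0,0,0,0,0],
])

```text
time_s: 47.6
ee_pos: [0.525, 0.0987, 0.3198]
eef_rot: [-3.141, 0.0, 1.472]
force: [-0.5, 0.0, 0.1]
grip_width: 0.0565
grip_force: 0.0
```

Run:
```python
from h import *
p=wristcam();carton(p,.3,.02);slabfit(p);cv2.imwrite("pics/w4.png",p["color"])
show(p,[("nut0",.023),("magnet0",.021)])
t=np.radians(-5.6)
for g in((-27,-63),(63,-27),(27,63),(-63,27)):print(np.round(np.array([581.6,17.8])+[np.cos(t)*g[0]-np.sin(t)*g[1],np.sin(t)*g[0]+np.cos(t)*g[1]],1))
```

```text
carton conf 0.94 (542.0,-42.2) ang -5.8 err 0.24
carton conf 0.92 (615.3,76.4) ang -5.8 err 0.06
carton conf 0.83 (644.6,-19.7) ang -89.8 err 0.47
carton conf 0.60 (521.5,54.5) ang 85.0 err 0.04
slab [581.4  18. ] -5.69 err 0.18 113
nut0 conf 0.93 c=(643,281) size 43 x 36 ang 42.9
nut0 conf 0.66 c=(636,233) size 40 x 37 ang -5.7
magnet0 conf 0.66 c=(587,-232) size 27 x 16 ang -5.6
[548.6 -42.3]
[641.7 -15.2]
[614.6  77.9]
[521.5  50.8]
```

View pics/w4.png

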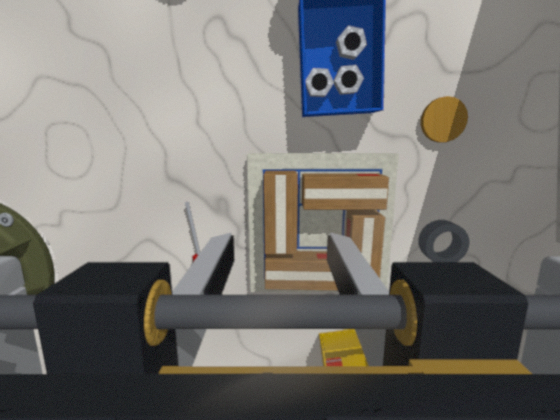

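The wrist view shows three nuts in the blue bin (around (340,65)), the magnet in the yellow bin, and the four cartons in the pinwheel. I'll do a final check with the arm moved out of the way.

move_arm([
  [0.6,0.9,0.3,0,0,0,0],
  [0.6,0.9,0.3,0,0,0,0],
  [0.6,0.9,0.3,0,0,0,0],
  [0.6,0.9,0.3,0,0,0,0],
  [0.6,0.9,0,0,0,0,0],
  [0.6,0.9,0,0,0,0,0],
  [0.6,0,0,0,0,0,0],
  [0.6,0,0,0,0,0,0],
])

```text
time_s: 48.6
ee_pos: [0.612, 0.3612, 0.3187]
eef_rot: [-3.14, 0.001, 1.472]
force: [-0.2, -0.2, -0.3]
grip_width: 0.0564
grip_force: 0.0
```

Run:
```python
from h import *
p=ctrl.camera("top");carton(p,.3,.02);cv2.imwrite("pics/t9.png",cv2.resize(p["color"][100:300,90:490],None,fx=2,fy=2))
show(p,[("magnet0",.021)])
```

```text
carton conf 0.97 (639.3,-17.9) ang 83.5 err 0.05
carton conf 0.87 (544.4,-39.9) ang -7.8 err 0.05
carton conf 0.73 (518.1,55.5) ang 86.0 err 0.13
carton conf 0.60 (613.3,78.5) ang -6.6 err 0.08
carton conf 0.57 (644.4,275.2) ang 56.5 err 0.80
magnet0 conf 0.69 c=(586,-266) size 61 x 26 ang -89.7
```

View pics/t9.png

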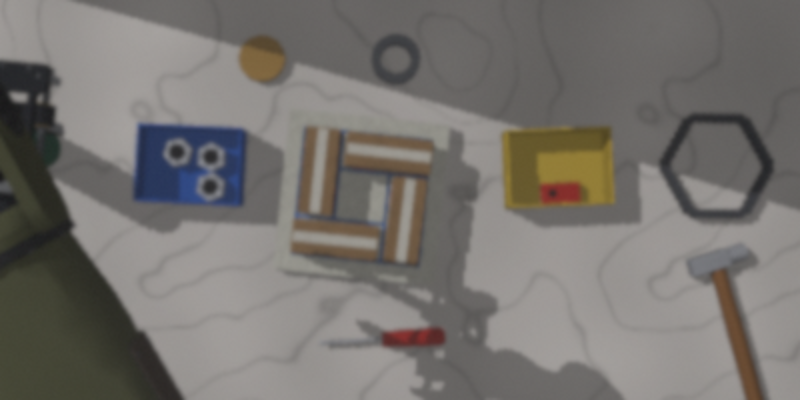

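The top view shows the pinwheel complete, three nuts in the blue bin and the magnet in the yellow bin near its front wall (560,192). Everything is within tolerance.

```bash
python3 -c "
from station import ctrl
print(ctrl.hand_in())"
```

```text
the job is handed in; nothing more can be done
None
```

I handed the job in at about 49 s of robot time. All three nuts are in the blue bin, the one magnet present is in the yellow bin, and one carton lies tape up in each outline, within about 6 mm of centre. No verdict came back.

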